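# Open the optics housing

## Task

Open the optics housing on the breadboard: turn its two captive thumbscrews a quarter turn anticlockwise, one after the other, until each wing lines up with its slot in the cover plate. Then lift the cover straight up by its handle and lay it down gently, flat in the middle of the black rubber mat and lengthwise along it.

Things in the scene. Friction and masses are not known exactly. Their poses are not given: they have to be found in the camera images.
- screw_left: Captive thumbscrew at the housing's left (+y) end: upright steel wing 36 mm long (x), 10 mm thick (y), through a slot in the cover. Origin on its turning axis, 26 mm above the cover's top face; wing from 24 mm below to 9 mm above it. Starts 66 to 84 degrees short of the slot; anticlockwise from above it turns, with light friction and no rise, to a stop in line with the slot, and stays where left.
- screw_right: The same thumbscrew at the right (-y) end of the same housing, 176 mm from the other. A wing within 14 degrees of its slot lets the cover pass. The slots (46 x 24 mm) run along the cover's length. The grey housing is 122 x 252 mm; its ledge, 60 mm above the table, carries the cover in a recess 5 mm deep with 3 mm play.
- cover_grip (a point): Centre of the handle bar of the loose aluminium cover plate (110 x 240 x 5 mm, about 0.35 kg), 38 mm above the plate's underside. Bar 44 mm long (y), 12 mm thick (x), 16 mm high, its top 41 mm above the plate's top face. y runs along the plate's length, x along its width, z up. Lifted level by 40 mm the plate clears the thumbscrews. Other objects stand less than 115 mm high.
- mat: Flat black rubber mat, 180 x 310 x 4 mm, fixed on the table beside the housing. Origin at the centre of its underside; y runs along its length, x along its width, z up.

How it is judged:
By the outcome, as a careful person would: the job done as asked, in the order asked, and still so for the second after the job is handed in, with the robot touching nothing.
It also fails if it takes over 67 s, if anything falls off the work surface, if the arm or the gripper's body presses on something with over 40 N, if the wrist force passes 120 N, or if a joint passes its speed limit or range.

## Robot

A 6-joint arm with a two-finger parallel gripper is mounted at the origin on the work surface. World frame = base frame: x ahead of the robot, y to its left, z up, the work surface at z = 0. Lengths are in m, angles in rad, forces in N, time in s.
With the tool pointing down it reaches from about 0.35 to 0.775 m from the base axis. Payload 7.3 kg.
Tool frame: the origin (TCP) lies midway between the tips of the shut fingers; the grasp point (between the pads) lies 19 mm behind it (robot.grip_depth is the z of the grasp point in the tool frame, in m); z points along the fingers, y is the line along which they close (so a half turn about z gives the same grasp; the last joint's range is limited). The gripper opens to 92 mm and grips with 3 to 60 N. Pads are 19 mm wide; open, the fingers measure 130 mm over their backs; the gripper's body (75 mm by 190 mm) begins 47 mm behind the grasp point.
Start: joints at [1.032, 0.342, 1.524, -0, 1.275, -0.146], TCP at [0.201, 0.485, 0.227] pointing down, gripper open.
Joint ranges: [-2.53, 2.53], [-0.77, 2.02], [0.04, 2.7], [-1, 4.14], [0.28, 2.66], [-3.11, 3.11]. Speed limits (rad/s): [2.57, 2.57, 3.14, 3.14, 3.14, 3.14].

## Interface

Orientations are given as [roll, pitch, yaw] about the fixed x, y, z axes, in that order (R = Rz(yaw) Ry(pitch) Rx(roll)).
In Python, from cell import robot, viewer gives the robot as it stands.
- The arm moves only by the tool step_arm, never from a script. Its argument "increments" is a list of rows, each an object with "delta_pos": the shift along the tool's x, y, z in cm, a list of three; "dr": the turn, a rotation vector about the tool's x, y, z in degrees, a list of three; "fingers": the closure, from -1 (fully open) to 1 (shut), so that 0 is half open. In form: [{"delta_pos": [tx, ty, tz], "dr": [wx, wy, wz], "fingers": fingers}, ...]. A call has exactly 5 rows; each row is the pose to reach, as a shift and turn from the pose commanded when the call began, along the tool's axes at that moment; what a row does not reach only later rows make up. A row lasts 1/8 s, in which the tool goes at most 62.5 mm and 10.7 degrees, less where a joint would pass 70% of its speed; a pose out of reach is approached as far as the arm can. A call with a gripper value outside its range is refused whole. The fingers move at their own pace and stop on an object; "newtons" is the grip in N (left out, the last holds). Time passes only in rows, so rows that repeat a pose let the fingers close, or fill a call up. It gives the time, the measured TCP pose, the force, the opening and the grip force at its end, in the units of the state.
- robot.observe(): the state, without advancing time (a new reading comes with each control period).
- viewer.read_camera(name): name is "scene" or "top" or "wrist"; returns the picture (384x512x3 uint8, red, green, blue); there is no depth.
- viewer.camera_params(name): a dict with "K" (3x3 intrinsics, pixels), "T" (4x4, takes a point from camera to world coordinates). Camera axes: x right, y down, z forward; pixel columns grow to the right and rows downward; lengths in m; the calibration is good to about 2 mm. A picture is of the moment at which its call begins: read the wrist's pose just before it. camera_params takes no time and is no camera call; for the wrist camera it gives the pose at the moment of the call.
- robot.hand_in(): hands the job in; it is judged then, once.
The state is a dict: "time": time; "qpos": joint angles; "qvel": joint speeds; "joint_efforts": joint torques, N m; "tool_pos": TCP position; "tool_rot": TCP orientation; "contact_force": force on the tool from outside, world axes, zero at the start; "torque": the same for the moment, N m; "opening": finger opening in m; "grip_force": force on a finger pad.
Only numpy, scipy, OpenCV 4.12 (cv2) and the standard library are available. Lean on these libraries where they do the work, as an engineer would, in place of code of your own. Each camera call takes 0.05 s, during which the arm holds its last target. There are 200 camera calls.

## Working session

There is one attempt and no reset: what is moved stays moved. The work goes in short steps, Python scripts to look and compute and a tool call to move; the robot and the scene stay as the last step left them, time stands still between calls to the robot, and variables do not carry over. Pictures are saved under pics/ and viewed, at most 10 in all, crops included, and the job is handed in when it is done.

Besides the shell and the picture viewer there is one more tool, called after "Emit:" as name(argument=value, ...) on one line, values as JSON. step_arm: Moves the arm, as the interface text tells. Its arguments: {"type":"object","properties":{"increments":{"type":"array"},"newtons":{"type":"number"}},"required":["increments"]}

```bash
ls; mkdir -p pics; python3 - <<'E'
from cell import robot, viewer
import cv2,numpy as np
np.set_printoptions(precision=4,suppress=True)
s=robot.observe(); print(s['time'],s['tool_pos'],s['tool_rot'],s['opening'],robot.grip_depth)
ims=[]
for n in ["scene","top","wrist"]:
    p=viewer.camera_params(n); print(n,p['K'],p['T'])
    im=viewer.read_camera(n); cv2.imwrite(f'pics/{n}0.png',im[:,:,::-1])
E
```

```text
pics
0.0 [0.2007 0.4847 0.226 ] [-3.14   -0.0002  2.7488] 0.09159157632153833 -0.0188
scene [[351.5364   0.     259.6014]
 [  0.     351.5364 189.3568]
 [  0.       0.       1.    ]] [[ 0.762   0.4176 -0.4949  0.9124]
 [ 0.6473 -0.4698  0.6002 -0.4482]
 [ 0.0181 -0.7778 -0.6283  0.5804]
 [ 0.      0.      0.      1.    ]]
top [[391.0453   0.     253.1363]
 [  0.     391.0453 191.3266]
 [  0.       0.       1.    ]] [[-0.0078 -0.9906  0.1364  0.3997]
 [-0.9999  0.0064 -0.0108  0.0029]
 [ 0.0098 -0.1365 -0.9906  0.886 ]
 [ 0.      0.      0.      1.    ]]
wrist [[306.3871   0.     254.644 ]
 [  0.     306.3871 190.8503]
 [  0.       0.       1.    ]] [[ 0.3825  0.8966  0.2232  0.1414]
 [ 0.924  -0.3707 -0.094   0.5106]
 [-0.0015  0.2422 -0.9702  0.3833]
 [ 0.      0.      0.      1.    ]]
```

View pics/top0.png

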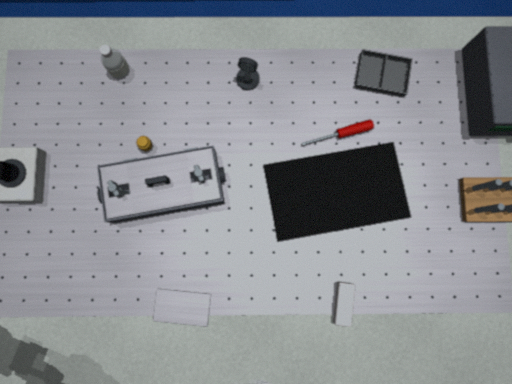

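View pics/scene0.png

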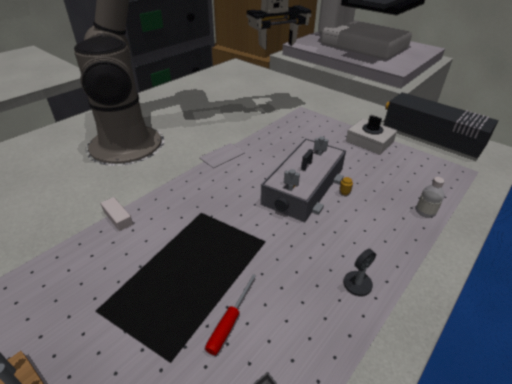

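The top view shows the housing at about (160,184), its screws at about (118,189) and (201,175), the handle at (158,181), and the mat centred near (337,191). The scene view shows the screws at about (291,179) and (321,145), with the handle at (307,158).

```bash
cat > h.py <<'E'
from cell import robot, viewer
import cv2,numpy as np
from scipy.spatial.transform import Rotation as R
np.set_printoptions(precision=4,suppress=True)
def ray(p,uv):
    d=p['T'][:3,:3]@np.linalg.solve(p['K'],[uv[0],uv[1],1.]); return p['T'][:3,3],d/np.linalg.norm(d)
def plane(p,uv,z):
    o,d=ray(p,uv); return o+d*(z-o[2])/d[2]
def tri(*obs):  # (params,uv)...
    A=0;b=0;L=[]
    for p,uv in obs:
        o,d=ray(p,uv); M=np.eye(3)-np.outer(d,d); A=A+M; b=b+M@o; L.append((o,M))
    x=np.linalg.solve(A,b); return x,[np.linalg.norm(M@(x-o)) for o,M in L]
def proj(p,X):
    c=np.linalg.inv(p['T'])@np.append(X,1); c=p['K']@c[:3]; return c[:2]/c[2]
def delta(target,rpy):
    "shift in cm in tool axes and turn in deg from the measured pose"
    s=robot.observe(); r0=R.from_euler('xyz',s['tool_rot'])
    return r0.inv().apply(np.array(target)-s['tool_pos'])*100,(r0.inv()*R.from_euler('xyz',rpy)).as_rotvec(degrees=True)
E
python3 - <<'E'
from h import *
a=cv2.imread('pics/top0.png')[140:225,90:235]; b=cv2.imread('pics/scene0.png')[125:225,250:360]
a=cv2.resize(a,None,fx=4,fy=4,interpolation=2); b=cv2.resize(b,None,fx=2,fy=2,interpolation=2)
c=np.zeros((600,600,3),np.uint8); c[:a.shape[0],:a.shape[1]]=a; c[350:350+b.shape[0],:b.shape[1]]=b
cv2.imwrite('pics/crop0.png',c)
pt=viewer.camera_params('top'); ps=viewer.camera_params('scene')
for n,u,v in [('L',(118,189),(321,145)),('R',(201,175),(291,179)),('H',(158,181),(307,158))]:
    print(n,tri((pt,u),(ps,v)))
g=cv2.cvtColor(cv2.imread('pics/top0.png'),cv2.COLOR_BGR2GRAY)
m=(g<25).astype(np.uint8); m[:, :250]=0; m[:,430:]=0; m=cv2.morphologyEx(m,cv2.MORPH_OPEN,np.ones((5,5)))
cs,_=cv2.findContours(m,0,1); cc=max(cs,key=cv2.contourArea)
box=cv2.boxPoints(cv2.minAreaRect(cc)); q=cv2.approxPolyDP(cc,8,True)[:,0]
P=np.array([plane(pt,x,0.004) for x in q]); print(q,P,P.mean(0),np.linalg.norm(np.roll(P,1,0)-P,axis=1))
print(delta([0.53,0.2,0.30],[np.pi,0,2.7488]))
E
```

```text
L (array([0.5198, 0.276 , 0.0836]), [np.float64(0.003763984994221205), np.float64(0.003763984994221125)])
R (array([0.5478, 0.1046, 0.0813]), [np.float64(0.002821149693907655), np.float64(0.0028211496939077436)])
H (array([0.5336, 0.1911, 0.091 ]), [np.float64(0.002184380079121014), np.float64(0.002184380079121036)])Traceback (most recent call last):
  File "<stdin>", line 11, in <module>
ValueError: max() iterable argument is empty
```

View pics/crop0.png

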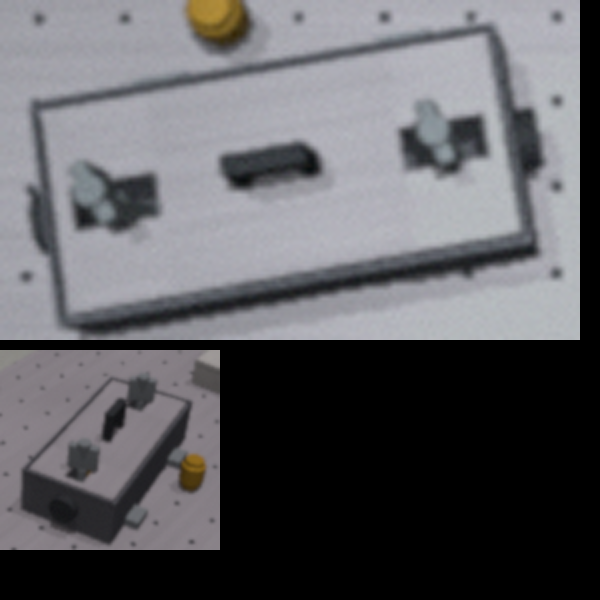

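```bash
python3 - <<'E'
from h import *
pt=viewer.camera_params('top')
g=cv2.cvtColor(cv2.imread('pics/top0.png'),cv2.COLOR_BGR2GRAY); print(g[190,330:345])
m=(g<60).astype(np.uint8); m[:, :250]=0; m[:,430:]=0; m=cv2.morphologyEx(m,cv2.MORPH_OPEN,np.ones((5,5)))
cs,_=cv2.findContours(m,0,1); cc=max(cs,key=cv2.contourArea)
q=cv2.approxPolyDP(cc,8,True)[:,0]
P=np.array([plane(pt,x,0.004) for x in q]); print(q,P,P.mean(0),np.linalg.norm(np.roll(P,1,0)-P,axis=1))
print(delta([0.60,0.2,0.22],[np.pi,0,np.radians(189)]))
E
```

```text
[26 23 22 21 26 26 22 21 20 18 17 21 22 20 23]
[[392 143]
 [265 165]
 [277 238]
 [408 216]] [[ 0.6325 -0.3304  0.004 ]
 [ 0.5821 -0.0344  0.004 ]
 [ 0.4152 -0.0593  0.004 ]
 [ 0.4625 -0.3572  0.004 ]] [ 0.5231 -0.1953  0.004 ] [0.1721 0.3002 0.1687 0.3016]
(array([-47.7812, -11.0287,   0.6261]), array([ -0.058 ,  -0.0263, -31.5062]))
```

Emit:
step_arm(increments=[{"delta_pos": [-6,-1.4,0],"dr": [0,0,-6],"fingers": -1},{"delta_pos": [-12,-2.8,0],"dr": [0,0,-12],"fingers": -1},{"delta_pos": [-18,-4.2,0],"dr": [0,0,-18],"fingers": -1},{"delta_pos": [-24,-5.6,0],"dr": [0,0,-24],"fingers": -1},{"delta_pos": [-30,-7,0],"dr": [0,0,-31.5],"fingers": -1}])

```text
time: 0.78
tool_pos: [0.4526, 0.3041, 0.2266]
tool_rot: [3.141, -0.0, -2.981]
contact_force: [0.6, 0.3, -0.0]
opening: 0.0919
grip_force: 0.0
```

```bash
python3 - <<'E'
from h import *
print(robot.observe()['tool_pos'],delta([0.60,0.2,0.22],[np.pi,0,np.radians(189)]))
E
```

```text
[0.4526 0.3041 0.2266] (array([-12.8769, -12.643 ,   0.6552]), array([ 0.0091, -0.0112,  0.2272]))
```

Emit:
step_arm(increments=[{"delta_pos": [-4.3,-4.2,0],"dr": [0,0,0],"fingers": -1},{"delta_pos": [-8.6,-8.4,0],"dr": [0,0,0],"fingers": -1},{"delta_pos": [-12.9,-12.6,0],"dr": [0,0,0],"fingers": -1},{"delta_pos": [-12.9,-12.6,0],"dr": [0,0,0],"fingers": -1},{"delta_pos": [-12.9,-12.6,0],"dr": [0,0,0],"fingers": -1}])

```text
time: 1.4
tool_pos: [0.5979, 0.2013, 0.226]
tool_rot: [3.141, -0.002, -2.985]
contact_force: [-0.3, -1.0, -0.4]
opening: 0.0918
grip_force: 0.0
```

```bash
python3 - <<'E'
from h import *
p=viewer.camera_params('wrist'); im=viewer.read_camera('wrist'); cv2.imwrite('pics/w1.png',im[:,:,::-1]); np.savez('w1.npz',**p)
E
```

```text
(no output)
```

View pics/w1.png

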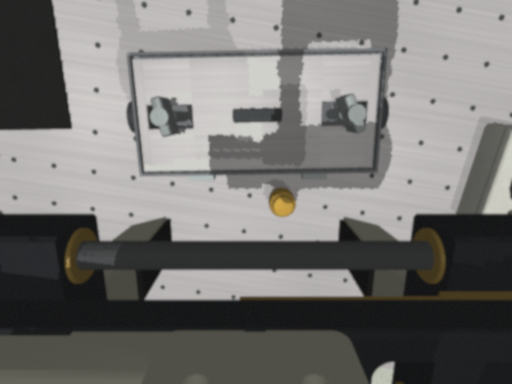

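Emit:
step_arm(increments=[{"delta_pos": [0,-4,0],"dr": [0,0,0],"fingers": -1},{"delta_pos": [0,-8,0],"dr": [0,0,0],"fingers": -1},{"delta_pos": [0,-8,0],"dr": [0,0,0],"fingers": -1},{"delta_pos": [0,-8,0],"dr": [0,0,0],"fingers": -1},{"delta_pos": [0,-8,0],"dr": [0,0,0],"fingers": -1}])

```text
time: 2.08
tool_pos: [0.6104, 0.1238, 0.227]
tool_rot: [3.141, 0.0, -2.983]
contact_force: [0.2, 0.0, 0.3]
opening: 0.0917
grip_force: 0.0
```

```bash
python3 - <<'E'
from h import *
p=viewer.camera_params('wrist'); im=viewer.read_camera('wrist'); cv2.imwrite('pics/w2.png',im[:,:,::-1]); np.savez('w2.npz',**p)
E
```

```text
(no output)
```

View pics/w2.png

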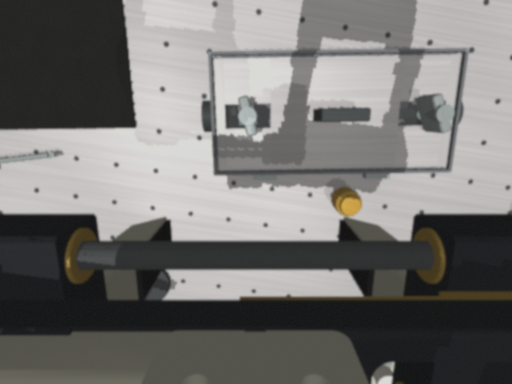

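The w1 view shows the right screw at about (165,115), the left one at (350,113), and the handle at (257,115). In w2 they sit at (248,117), (438,113) and (343,115).

```bash
python3 - <<'E'
from h import *
a=cv2.imread('pics/w1.png'); b=cv2.imread('pics/w2.png')
f=lambda i,x,y:cv2.resize(i[y:y+48,x:x+64],None,fx=6,fy=6,interpolation=2)
t=np.vstack([np.hstack([f(a,138,90),f(a,315,90)]),np.hstack([f(b,215,90),f(b,397,90)])])
cv2.imwrite('pics/crop1.png',t)
E
```

```text
(no output)
```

View pics/crop1.png

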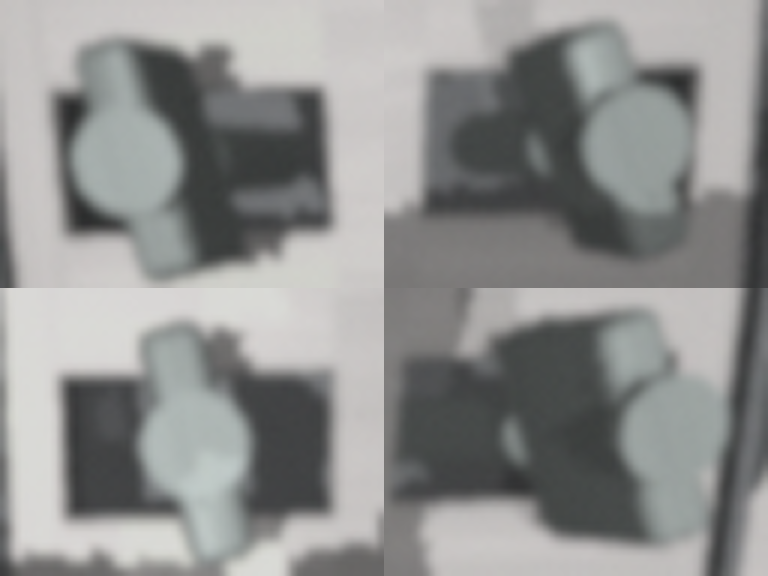

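```bash
python3 - <<'E'
from h import *
p1=dict(np.load('w1.npz'));p2=dict(np.load('w2.npz'))
c=lambda x,y,ox,oy=90:(x/6+ox-.4,y/6+oy-.4)
S={}
for n,a,b in [('Rdisc',c(127,160,138),c(195,155,215)),('Rtop',c(112,62,138),c(172,60,215)),('Rbot',c(164,250,138),c(218,250,215)),
 ('Ldisc',c(253,148,315),c(290,144,397)),('Ltop',c(218,50,315),c(250,48,397)),('Lbot',c(275,232,315),c(293,233,397))]:
    x,e=tri((p1,a),(p2,b)); S[n]=x; print(n,x,e[0])
for n in 'RL':
    d=S[n+'bot']-S[n+'top']; print(n,'len',np.linalg.norm(d),'angle',np.degrees(np.arctan2(d[1],d[0])),'mid',(S[n+'bot']+S[n+'top'])/2)
d=S['Ldisc']-S['Rdisc']; print('slot dir',np.degrees(np.arctan2(d[1],d[0])),np.linalg.norm(d),(S['Ldisc']+S['Rdisc'])/2)
# handle: dark blob
H=[]
for f,x0,x1 in (('w1',225,295),('w2',305,380)):
    g=cv2.cvtColor(cv2.imread(f'pics/{f}.png'),6); m=np.zeros_like(g); m[95:132,x0:x1]=(g[95:132,x0:x1]<55)
    cs,_=cv2.findContours(m,0,1); k=max(cs,key=cv2.contourArea); r=cv2.minAreaRect(k); print(f,r,cv2.boundingRect(k)); H.append(cv2.boundingRect(k))
E
```

```text
Rdisc [0.5489 0.1081 0.1024] 8.369889197469766e-05
Rtop [0.5355 0.1023 0.0944] 0.00012400739202755344
Rbot [0.562  0.1136 0.0983] 0.000297241972470132
Ldisc [0.5196 0.2816 0.1032] 0.0002362231204859637
Ltop [0.5064 0.2752 0.0969] 0.00010066686311098621
Lbot [0.5313 0.2901 0.0964] 0.00014314199692861939
R len 0.02896295101569547 angle 23.072948227633617 mid [0.5487 0.1079 0.0964]
L len 0.029036340322506942 angle 30.985482243166906 mid [0.5188 0.2826 0.0966]
slot dir 99.59404004548753 0.17599421367852225 [0.5343 0.1948 0.1028]
w1 ((275.5, 115.0), (10.0, 9.0), 90.0) (271, 110, 10, 11)
w2 ((318.0, 114.5), (9.0, 6.0), 90.0) (315, 110, 7, 10)
```

```bash
python3 - <<'E'
from h import *
print(delta([0.5193,0.2818,0.16],[np.pi,0,np.radians(31)]))
E
```

```text
(array([ 6.5056, 17.0559,  6.6895]), array([  0.0147,  -0.0214, 158.1004]))
```

Emit:
step_arm(increments=[{"delta_pos": [1.6,4.3,0],"dr": [0,0,10],"fingers": 0},{"delta_pos": [3.2,8.6,0],"dr": [0,0,20],"fingers": 0},{"delta_pos": [4.8,12.9,0],"dr": [0,0,30],"fingers": 0},{"delta_pos": [6.5,17.0,0],"dr": [0,0,40],"fingers": 0},{"delta_pos": [6.5,17.0,3],"dr": [0,0,50],"fingers": 0}])

```text
time: 2.75
tool_pos: [0.5193, 0.2841, 0.1989]
tool_rot: [3.136, 0.002, 2.425]
contact_force: [0.3, -0.5, -1.2]
opening: 0.0482
grip_force: 0.0
```

Emit:
step_arm(increments=[{"delta_pos": [0,0,0],"dr": [0,0,10.5],"fingers": 0},{"delta_pos": [0,0,1],"dr": [0,0,21],"fingers": 0},{"delta_pos": [0,0,2],"dr": [0,0,31.5],"fingers": 0},{"delta_pos": [0,0,3],"dr": [0,0,42],"fingers": 0},{"delta_pos": [0,0,3.5],"dr": [0,0,52.5],"fingers": 0}])

```text
time: 3.38
tool_pos: [0.5194, 0.2807, 0.1611]
tool_rot: [-3.141, 0.0, 1.505]
contact_force: [0.1, 0.2, 0.9]
opening: 0.0455
grip_force: 0.0
```

Emit:
step_arm(increments=[{"delta_pos": [0,0,0],"dr": [0,0,10.5],"fingers": 0},{"delta_pos": [0,0,0],"dr": [0,0,21],"fingers": 0},{"delta_pos": [0,0,0],"dr": [0,0,31.5],"fingers": 0},{"delta_pos": [0,0,0],"dr": [0,0,42],"fingers": 0},{"delta_pos": [0,0,0],"dr": [0,0,52.5],"fingers": 0}])

```text
time: 4.0
tool_pos: [0.5197, 0.2808, 0.1618]
tool_rot: [-3.141, -0.0, 0.589]
contact_force: [0.4, -0.3, -0.5]
opening: 0.0459
grip_force: 0.0
```

```bash
python3 - <<'E'
from h import *
print(delta([0.5193,0.2818,0.070],[np.pi,0,np.radians(31)]), robot.observe()['opening'])
E
```

```text
(array([ 0.0179, -0.104 ,  9.1769]), array([-0.0072, -0.0082,  2.719 ])) 0.04586529720250011
```

Emit:
step_arm(increments=[{"delta_pos": [0,-0.1,3],"dr": [0,0,2.7],"fingers": 0},{"delta_pos": [0,-0.1,6],"dr": [0,0,2.7],"fingers": 0},{"delta_pos": [0,-0.1,8],"dr": [0,0,2.7],"fingers": 0},{"delta_pos": [0,-0.1,9.1],"dr": [0,0,2.7],"fingers": 0},{"delta_pos": [0,-0.1,9.1],"dr": [0,0,2.7],"fingers": 0}])

```text
time: 4.62
tool_pos: [0.5191, 0.2811, 0.0703]
tool_rot: [-3.141, 0.001, 0.547]
contact_force: [0.5, 0.3, 0.9]
opening: 0.046
grip_force: 0.0
```

Emit:
step_arm(increments=[{"delta_pos": [0,0,0],"dr": [0,0,0],"fingers": 0.5},{"delta_pos": [0,0,0],"dr": [0,0,0],"fingers": 1},{"delta_pos": [0,0,0],"dr": [0,0,0],"fingers": 1},{"delta_pos": [0,0,0],"dr": [0,0,0],"fingers": 1},{"delta_pos": [0,0,0],"dr": [0,0,0],"fingers": 1}], newtons=12)

```text
time: 5.25
tool_pos: [0.5195, 0.2812, 0.071]
tool_rot: [-3.141, -0.0, 0.546]
contact_force: [-1.0, 2.5, 2.0]
opening: 0.0101
grip_force: 12.0
```

Emit:
step_arm(increments=[{"delta_pos": [0,0,0],"dr": [0,0,-8],"fingers": 1},{"delta_pos": [0,0,0],"dr": [0,0,-16],"fingers": 1},{"delta_pos": [0,0,0],"dr": [0,0,-25],"fingers": 1},{"delta_pos": [0,0,0],"dr": [0,0,-34],"fingers": 1},{"delta_pos": [0,0,0],"dr": [0,0,-43],"fingers": 1}])

```text
time: 5.88
tool_pos: [0.519, 0.2816, 0.071]
tool_rot: [-3.141, -0.001, 1.302]
contact_force: [-3.8, 2.5, 2.8]
opening: 0.0104
grip_force: 12.0
```

Emit:
step_arm(increments=[{"delta_pos": [0,0,0],"dr": [0,0,-8],"fingers": 1},{"delta_pos": [0,0,0],"dr": [0,0,-16],"fingers": 1},{"delta_pos": [0,0,0],"dr": [0,0,-22],"fingers": 1},{"delta_pos": [0,0,0],"dr": [0,0,-25.5],"fingers": 1},{"delta_pos": [0,0,0],"dr": [0,0,-25.5],"fingers": 1}])

```text
time: 6.5
tool_pos: [0.5186, 0.2816, 0.071]
tool_rot: [-3.14, -0.001, 1.742]
contact_force: [-5.3, 3.5, 3.9]
opening: 0.0097
grip_force: 12.0
```

```bash
python3 - <<'E'
from h import *
s=robot.observe(); print(s['tool_pos'],np.degrees(s['tool_rot']),s['torque'],s['contact_force'])
E
```

```text
[0.5186 0.2816 0.071 ] [-179.9209   -0.07     99.8359] [ 0.4783  0.7198 -0.0415] [-5.2689  3.5493  3.8946]
```

Emit:
step_arm(increments=[{"delta_pos": [0,0,0],"dr": [0,0,0],"fingers": 0},{"delta_pos": [0,0,0],"dr": [0,0,0],"fingers": 0},{"delta_pos": [0,0,-2],"dr": [0,0,0],"fingers": 0},{"delta_pos": [0,0,-5],"dr": [0,0,0],"fingers": 0},{"delta_pos": [0,0,-9],"dr": [0,0,0],"fingers": 0}])

```text
time: 7.12
tool_pos: [0.5192, 0.2803, 0.1607]
tool_rot: [-3.14, 0.001, 1.741]
contact_force: [0.1, -0.3, 0.9]
opening: 0.0459
grip_force: 0.0
```

Emit:
step_arm(increments=[{"delta_pos": [-4.5,0,0],"dr": [0,0,10],"fingers": 0},{"delta_pos": [-9,0,0],"dr": [0,0,20],"fingers": 0},{"delta_pos": [-13.5,0,0],"dr": [0,0,30],"fingers": 0},{"delta_pos": [-17.6,0,0],"dr": [0,0,40],"fingers": 0},{"delta_pos": [-17.6,0,0],"dr": [0,0,50],"fingers": 0}])

```text
time: 7.75
tool_pos: [0.5502, 0.1042, 0.1607]
tool_rot: [3.141, 0.0, 0.859]
contact_force: [0.5, 0.3, 0.5]
opening: 0.0461
grip_force: 0.0
```

Emit:
step_arm(increments=[{"delta_pos": [0,0,0],"dr": [0,0,10],"fingers": 0},{"delta_pos": [0,0,0],"dr": [0,0,20],"fingers": 0},{"delta_pos": [0,0,0],"dr": [0,0,27],"fingers": 0},{"delta_pos": [0,0,0],"dr": [0,0,27],"fingers": 0},{"delta_pos": [0,0,0],"dr": [0,0,27],"fingers": 0}])

```text
time: 8.38
tool_pos: [0.5495, 0.1073, 0.1607]
tool_rot: [3.142, 0.0, 0.4]
contact_force: [0.6, -0.2, 0.2]
opening: 0.0459
grip_force: 0.0
```

```bash
python3 - <<'E'
from h import *
print(delta([0.5487,0.108,0.070],[np.pi,0,np.radians(23)]), robot.observe()['opening'])
im=viewer.read_camera('top'); cv2.imwrite('pics/top1.png',im[:,:,::-1])
E
```

```text
(array([-0.0455, -0.1007,  9.0658]), array([ 0.0001,  0.0045, -0.078 ])) 0.04588219216404164
```

Emit:
step_arm(increments=[{"delta_pos": [0,-0.1,3],"dr": [0,0,0],"fingers": 0},{"delta_pos": [0,-0.1,6],"dr": [0,0,0],"fingers": 0},{"delta_pos": [0,-0.1,8],"dr": [0,0,0],"fingers": 0},{"delta_pos": [0,-0.1,9],"dr": [0,0,0],"fingers": 0},{"delta_pos": [0,-0.1,9],"dr": [0,0,0],"fingers": 0}])

```text
time: 9.05
tool_pos: [0.549, 0.1083, 0.0704]
tool_rot: [-3.141, 0.001, 0.398]
contact_force: [0.5, 0.4, 0.7]
opening: 0.046
grip_force: 0.0
```

Emit:
step_arm(increments=[{"delta_pos": [0,0,0],"dr": [0,0,0],"fingers": 0.5},{"delta_pos": [0,0,0],"dr": [0,0,0],"fingers": 1},{"delta_pos": [0,0,0],"dr": [0,0,0],"fingers": 1},{"delta_pos": [0,0,0],"dr": [0,0,0],"fingers": 1},{"delta_pos": [0,0,0],"dr": [0,0,0],"fingers": 1}], newtons=12)

```text
time: 9.68
tool_pos: [0.5496, 0.1076, 0.071]
tool_rot: [3.14, -0.001, 0.398]
contact_force: [0.8, -4.8, 0.8]
opening: 0.0099
grip_force: 12.0
```

Emit:
step_arm(increments=[{"delta_pos": [0,0,0],"dr": [0,0,-8],"fingers": 1},{"delta_pos": [0,0,0],"dr": [0,0,-16],"fingers": 1},{"delta_pos": [0,0,0],"dr": [0,0,-25],"fingers": 1},{"delta_pos": [0,0,0],"dr": [0,0,-34],"fingers": 1},{"delta_pos": [0,0,0],"dr": [0,0,-43],"fingers": 1}])

```text
time: 10.3
tool_pos: [0.5492, 0.108, 0.071]
tool_rot: [3.141, 0.0, 1.153]
contact_force: [-0.5, -3.2, 2.6]
opening: 0.0096
grip_force: 12.0
```

Emit:
step_arm(increments=[{"delta_pos": [0,0,0],"dr": [0,0,-9],"fingers": 1},{"delta_pos": [0,0,0],"dr": [0,0,-18],"fingers": 1},{"delta_pos": [0,0,0],"dr": [0,0,-27],"fingers": 1},{"delta_pos": [0,0,0],"dr": [0,0,-33.5],"fingers": 1},{"delta_pos": [0,0,0],"dr": [0,0,-33.5],"fingers": 1}])

```text
time: 10.92
tool_pos: [0.5488, 0.108, 0.071]
tool_rot: [-3.141, 0.0, 1.732]
contact_force: [-2.4, -3.5, 4.9]
opening: 0.01
grip_force: 12.0
```

Emit:
step_arm(increments=[{"delta_pos": [0,0,0],"dr": [0,0,0],"fingers": 0},{"delta_pos": [0,0,0],"dr": [0,0,0],"fingers": 0},{"delta_pos": [0,0,-2],"dr": [0,0,0],"fingers": 0},{"delta_pos": [0,0,-5],"dr": [0,0,0],"fingers": 0},{"delta_pos": [0,0,-9],"dr": [0,0,0],"fingers": 0}])

```text
time: 11.55
tool_pos: [0.5486, 0.1085, 0.1607]
tool_rot: [-3.14, -0.001, 1.732]
contact_force: [0.2, 1.1, 0.1]
opening: 0.0456
grip_force: 0.0
```

Emit:
step_arm(increments=[{"delta_pos": [-4,0,-3],"dr": [0,0,0],"fingers": 0},{"delta_pos": [-9,0,-6],"dr": [0,0,0],"fingers": 0},{"delta_pos": [-14,0,-9],"dr": [0,0,0],"fingers": 0},{"delta_pos": [-19,0,-10],"dr": [0,0,0],"fingers": 0},{"delta_pos": [-19,0,-10],"dr": [0,0,0],"fingers": 0}])

```text
time: 12.18
tool_pos: [0.5805, -0.0824, 0.2612]
tool_rot: [3.14, 0.001, 1.728]
contact_force: [0.1, 0.0, 0.9]
opening: 0.046
grip_force: 0.0
```

```bash
python3 - <<'E'
from h import *
P={}
for n in ["top","scene","wrist"]:
    P[n]=viewer.camera_params(n)
    im=viewer.read_camera(n)[:,:,::-1]; cv2.imwrite(f'pics/{n}2.png',im); P[n+'i']=im
np.savez('w3.npz',**P['wrist'])
c=np.zeros((600,800,3),np.uint8)
a=cv2.resize(P['topi'][140:225,90:235],None,fx=3.5,fy=3.5,interpolation=2)
c[:a.shape[0],:a.shape[1]]=a
b=cv2.resize(P['scenei'][125:225,250:360],None,fx=2.6,fy=2.6,interpolation=2); c[:b.shape[0],511:511+b.shape[1]]=b
w=cv2.resize(P['wristi'],(400,300)); c[300:,:400]=w
t=cv2.resize(P['topi'],(400,300)); c[300:,400:]=t
cv2.imwrite('pics/chk.png',c)
p1=dict(np.load('w1.npz'));p2=dict(np.load('w2.npz'))
print(tri((p1,(257,115.5)),(p2,(342.5,114.7))))
E
```

```text
(array([0.5345, 0.1944, 0.0938]), [np.float64(0.00018352638531124856), np.float64(0.00018352638531132282)])
```

View pics/chk.png

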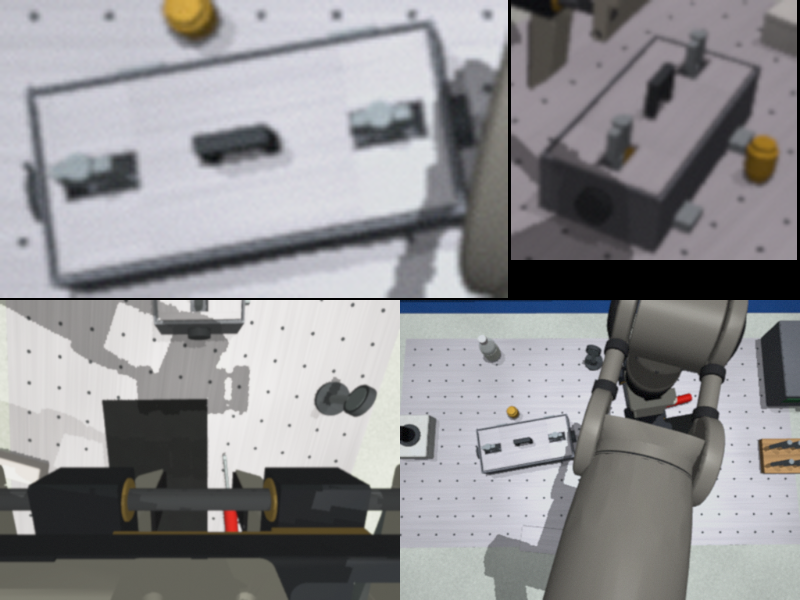

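The check picture shows both wings in line with their slots, at crop positions (97,172) and (387,122), and the handle clear between them. The wrist view shows the mat's near end.

```bash
python3 - <<'E'
from h import *
def quad(f,x0,x1,y0,y1,p):
    g=cv2.cvtColor(cv2.imread(f),6); m=np.zeros_like(g); m[y0:y1,x0:x1]=(g[y0:y1,x0:x1]<75)
    m=cv2.morphologyEx(m,cv2.MORPH_OPEN,np.ones((5,5)))
    cs,_=cv2.findContours(m,0,1); k=max(cs,key=cv2.contourArea)
    W=np.array([plane(p,(x+0.,y+0.),0.004)[:2] for x,y in k[:,0]],np.float32)
    r=cv2.minAreaRect(W); print(f,r, cv2.approxPolyDP(k,8,True)[:,0].tolist())
quad('pics/top0.png',255,425,130,250,viewer.camera_params('top'))
quad('pics/scene0.png',90,280,205,365,viewer.camera_params('scene'))
print(delta([0.5343,0.1946,0.14],[np.pi,0,np.radians(99.5)]))
E
```

```text
pics/top0.png ((0.5225269198417664, -0.19585859775543213), (0.17788313329219818, 0.30771732330322266), 9.762811660766602) [[393, 144], [264, 165], [277, 238], [408, 217]]
pics/scene0.png ((0.522652268409729, -0.19457942247390747), (0.1848992556333542, 0.3134404122829437), 10.660749435424805) [[263, 240], [199, 214], [98, 313], [172, 360]]
(array([27.6549, -0.0505, 12.0424]), array([-0.0491, -0.0681, -0.218 ]))
```

Emit:
step_arm(increments=[{"delta_pos": [6,0,0],"dr": [0,0,0],"fingers": 0},{"delta_pos": [12,0,0],"dr": [0,0,0],"fingers": 0},{"delta_pos": [18,0,1],"dr": [0,0,0],"fingers": 0},{"delta_pos": [24,0,5],"dr": [0,0,0],"fingers": 0},{"delta_pos": [27.6,0,10],"dr": [0,0,0],"fingers": 0}])

```text
time: 12.95
tool_pos: [0.5352, 0.1921, 0.1671]
tool_rot: [3.138, -0.001, 1.736]
contact_force: [-0.3, 0.0, -0.7]
opening: 0.0459
grip_force: 0.0
```

Emit:
step_arm(increments=[{"delta_pos": [0,0,1.5],"dr": [0,0,0],"fingers": 0},{"delta_pos": [0,0,1.5],"dr": [0,0,0],"fingers": 0},{"delta_pos": [0,0,1.5],"dr": [0,0,0],"fingers": 0},{"delta_pos": [0,0,1.5],"dr": [0,0,0],"fingers": 0},{"delta_pos": [0,0,1.5],"dr": [0,0,0],"fingers": 0}])

```text
time: 13.58
tool_pos: [0.5367, 0.1876, 0.1531]
tool_rot: [3.14, -0.0, 1.732]
contact_force: [-0.4, 1.1, 0.2]
opening: 0.0457
grip_force: 0.0
```

```bash
python3 - <<'E'
from h import *
print(delta([0.5343,0.1946,0.078],[np.pi,0,np.radians(99.5)]))
E
```

```text
(array([ 0.7305, -0.1365,  7.5073]), array([ 0.1005, -0.0076, -0.2714]))
```

Emit:
step_arm(increments=[{"delta_pos": [0.7,-0.1,1.5],"dr": [0,0,0],"fingers": 0},{"delta_pos": [0.7,-0.1,4],"dr": [0,0,0],"fingers": 0},{"delta_pos": [0.7,-0.1,6.5],"dr": [0,0,0],"fingers": 0},{"delta_pos": [0.7,-0.1,7.5],"dr": [0,0,0],"fingers": 0},{"delta_pos": [0.7,-0.1,7.5],"dr": [0,0,0],"fingers": 0}])

```text
time: 14.2
tool_pos: [0.5335, 0.195, 0.0764]
tool_rot: [-3.14, -0.0, 1.733]
contact_force: [-0.0, -0.1, 1.0]
opening: 0.0457
grip_force: 0.0
```

Emit:
step_arm(increments=[{"delta_pos": [0,0,0],"dr": [0,0,0],"fingers": 0.5},{"delta_pos": [0,0,0],"dr": [0,0,0],"fingers": 1},{"delta_pos": [0,0,0],"dr": [0,0,0],"fingers": 1},{"delta_pos": [0,0,0],"dr": [0,0,0],"fingers": 1},{"delta_pos": [0,0,0],"dr": [0,0,0],"fingers": 1}], newtons=40)

```text
time: 14.82
tool_pos: [0.534, 0.1949, 0.0775]
tool_rot: [3.141, -0.0, 1.733]
contact_force: [-1.1, 0.0, 2.9]
opening: 0.0117
grip_force: 40.0
```

Emit:
step_arm(increments=[{"delta_pos": [0,0,-0.3],"dr": [0,0,0],"fingers": 1},{"delta_pos": [0,0,-0.8],"dr": [0,0,0],"fingers": 1},{"delta_pos": [0,0,-1.4],"dr": [0,0,0],"fingers": 1},{"delta_pos": [0,0,-2.2],"dr": [0,0,0],"fingers": 1},{"delta_pos": [0,0,-3],"dr": [0,0,0],"fingers": 1}])

```text
time: 15.45
tool_pos: [0.534, 0.1949, 0.1078]
tool_rot: [3.141, -0.0, 1.733]
contact_force: [-0.6, 0.3, -2.8]
opening: 0.0116
grip_force: 40.0
```

Emit:
step_arm(increments=[{"delta_pos": [0,0,-1],"dr": [0,0,0],"fingers": 1},{"delta_pos": [0,0,-2.5],"dr": [0,0,0],"fingers": 1},{"delta_pos": [0,0,-4],"dr": [0,0,0],"fingers": 1},{"delta_pos": [0,0,-6],"dr": [0,0,0],"fingers": 1},{"delta_pos": [0,0,-8],"dr": [0,0,0],"fingers": 1}])

```text
time: 16.08
tool_pos: [0.534, 0.1949, 0.1886]
tool_rot: [3.141, -0.0, 1.733]
contact_force: [-0.7, 0.0, -2.6]
opening: 0.0115
grip_force: 40.0
```

```bash
python3 - <<'E'
from h import *
s=robot.observe(); print(s['contact_force'],s['torque'])
im=viewer.read_camera('scene')[:,:,::-1]; cv2.imwrite('pics/lift.png',im)
print(delta([0.5226,-0.1952,0.17],[np.pi,0,np.radians(99.6)]))
E
```

```text
[-0.6746  0.0106 -2.5811] [-0.0701  0.0489 -0.0284]
(array([-38.3279,  -7.577 ,   2.1002]), array([ 0.3185, -0.0223, -0.3017]))
```

View pics/lift.png

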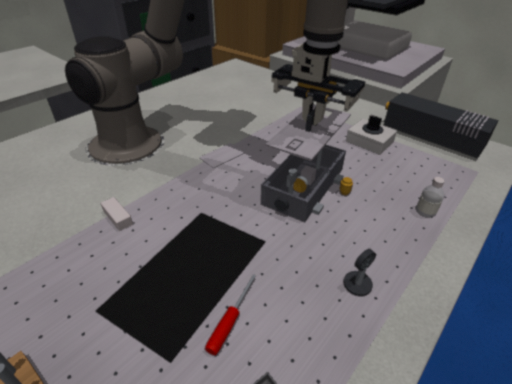

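The scene view shows the cover hanging level under the gripper at about (300,143), above the open housing.

Emit:
step_arm(increments=[{"delta_pos": [-1.5,-0.3,0],"dr": [0,0,0],"fingers": 1},{"delta_pos": [-4,-0.8,0],"dr": [0,0,0],"fingers": 1},{"delta_pos": [-7,-1.4,0],"dr": [0,0,0],"fingers": 1},{"delta_pos": [-10,-2,0],"dr": [0,0,0],"fingers": 1},{"delta_pos": [-13,-2.6,0],"dr": [0,0,0],"fingers": 1}])

```text
time: 16.75
tool_pos: [0.5283, 0.0605, 0.1861]
tool_rot: [-3.14, -0.0, 1.733]
contact_force: [-0.0, -0.1, -3.5]
opening: 0.0117
grip_force: 40.0
```

Emit:
step_arm(increments=[{"delta_pos": [-3,-0.6,0],"dr": [0,0,0],"fingers": 1},{"delta_pos": [-6,-1.2,0],"dr": [0,0,0],"fingers": 1},{"delta_pos": [-9,-1.8,0],"dr": [0,0,0],"fingers": 1},{"delta_pos": [-12,-2.4,0],"dr": [0,0,0],"fingers": 1},{"delta_pos": [-15,-3,0],"dr": [0,0,0],"fingers": 1}])

```text
time: 17.38
tool_pos: [0.5227, -0.0922, 0.1861]
tool_rot: [-3.14, -0.001, 1.733]
contact_force: [-0.1, -0.2, -2.9]
opening: 0.0116
grip_force: 40.0
```

Emit:
step_arm(increments=[{"delta_pos": [-3,-0.6,0],"dr": [0,0,0],"fingers": 1},{"delta_pos": [-6,-1.2,0],"dr": [0,0,0],"fingers": 1},{"delta_pos": [-8.5,-1.7,0],"dr": [0,0,0],"fingers": 1},{"delta_pos": [-10.3,-2,0],"dr": [0,0,0],"fingers": 1},{"delta_pos": [-10.3,-2,0],"dr": [0,0,0],"fingers": 1}])

```text
time: 18.0
tool_pos: [0.5202, -0.1965, 0.1865]
tool_rot: [-3.141, -0.001, 1.731]
contact_force: [0.2, 0.9, -2.7]
opening: 0.0114
grip_force: 40.0
```

```bash
python3 - <<'E'
from h import *
print(delta([0.5226,-0.1952,0.0225],[np.pi,0,np.radians(99.8)]),robot.observe()['contact_force'])
E
```

```text
(array([ 0.082 ,  0.2746, 16.3964]), array([-0.0515, -0.0375, -0.6204])) [ 0.169   0.9259 -2.7049]
```

Emit:
step_arm(increments=[{"delta_pos": [0.1,0.3,2],"dr": [0,0,-0.6],"fingers": 1},{"delta_pos": [0.1,0.3,5],"dr": [0,0,-0.6],"fingers": 1},{"delta_pos": [0.1,0.3,8],"dr": [0,0,-0.6],"fingers": 1},{"delta_pos": [0.1,0.3,11],"dr": [0,0,-0.6],"fingers": 1},{"delta_pos": [0.1,0.3,13],"dr": [0,0,-0.6],"fingers": 1}])

```text
time: 18.62
tool_pos: [0.5229, -0.1924, 0.0556]
tool_rot: [-3.14, -0.002, 1.744]
contact_force: [0.2, -0.1, -2.8]
opening: 0.012
grip_force: 40.0
```

Emit:
step_arm(increments=[{"delta_pos": [0,0,1],"dr": [0,0,0],"fingers": 1},{"delta_pos": [0,0,1.8],"dr": [0,0,0],"fingers": 1},{"delta_pos": [0,0,2.4],"dr": [0,0,0],"fingers": 1},{"delta_pos": [0,0,2.8],"dr": [0,0,0],"fingers": 1},{"delta_pos": [0,0,2.9],"dr": [0,0,0],"fingers": 1}])

```text
time: 19.25
tool_pos: [0.5237, -0.1939, 0.0282]
tool_rot: [3.141, 0.0, 1.743]
contact_force: [0.0, 0.3, -3.4]
opening: 0.0115
grip_force: 40.0
```

```bash
python3 - <<'E'
from h import *
print(delta([0.5226,-0.1952,0.0215],[np.pi,0,np.radians(99.8)]),robot.observe()['contact_force'])
E
```

```text
(array([-0.1092, -0.128 ,  0.6674]), array([0.0122, 0.002 , 0.0923])) [ 0.0094  0.2574 -3.4298]
```

Emit:
step_arm(increments=[{"delta_pos": [-0.1,-0.1,0.1],"dr": [0,0,0],"fingers": 1},{"delta_pos": [-0.1,-0.1,0.2],"dr": [0,0,0],"fingers": 1},{"delta_pos": [-0.1,-0.1,0.3],"dr": [0,0,0],"fingers": 1},{"delta_pos": [-0.1,-0.1,0.4],"dr": [0,0,0],"fingers": 1},{"delta_pos": [-0.1,-0.1,0.5],"dr": [0,0,0],"fingers": 1}])

```text
time: 19.88
tool_pos: [0.5228, -0.195, 0.023]
tool_rot: [3.142, -0.0, 1.744]
contact_force: [0.4, -0.3, -3.3]
opening: 0.0116
grip_force: 40.0
```

Emit:
step_arm(increments=[{"delta_pos": [0,0,0.05],"dr": [0,0,0],"fingers": 1},{"delta_pos": [0,0,0.1],"dr": [0,0,0],"fingers": 1},{"delta_pos": [0,0,0.1],"dr": [0,0,0],"fingers": 1},{"delta_pos": [0,0,0.15],"dr": [0,0,0],"fingers": 1},{"delta_pos": [0,0,0.15],"dr": [0,0,0],"fingers": 1}])

```text
time: 20.5
tool_pos: [0.5228, -0.195, 0.0216]
tool_rot: [3.142, -0.0, 1.744]
contact_force: [0.4, -0.3, -3.9]
opening: 0.0114
grip_force: 40.0
```

Still carrying the full weight, so I'll creep further down.

Emit:
step_arm(increments=[{"delta_pos": [0,0,0.03],"dr": [0,0,0],"fingers": 1},{"delta_pos": [0,0,0.06],"dr": [0,0,0],"fingers": 1},{"delta_pos": [0,0,0.09],"dr": [0,0,0],"fingers": 1},{"delta_pos": [0,0,0.12],"dr": [0,0,0],"fingers": 1},{"delta_pos": [0,0,0.15],"dr": [0,0,0],"fingers": 1}])

```text
time: 21.12
tool_pos: [0.5229, -0.1951, 0.0215]
tool_rot: [3.141, 0.0, 1.744]
contact_force: [-5.3, 2.9, 13.0]
opening: 0.0115
grip_force: 40.0
```

Emit:
step_arm(increments=[{"delta_pos": [0,0,-0.1],"dr": [0,0,0],"fingers": 1},{"delta_pos": [0,0,-0.1],"dr": [0,0,0],"fingers": 0.6},{"delta_pos": [0,0,-0.1],"dr": [0,0,0],"fingers": 0.3},{"delta_pos": [0,0,-0.1],"dr": [0,0,0],"fingers": 0},{"delta_pos": [0,0,-0.1],"dr": [0,0,0],"fingers": 0}])

```text
time: 21.75
tool_pos: [0.5229, -0.195, 0.0211]
tool_rot: [3.141, -0.0, 1.743]
contact_force: [-0.5, -0.1, -0.1]
opening: 0.0431
grip_force: 0.0
```

Emit:
step_arm(increments=[{"delta_pos": [0,0,-1],"dr": [0,0,0],"fingers": 0},{"delta_pos": [0,0,-3],"dr": [0,0,0],"fingers": 0},{"delta_pos": [0,0,-7],"dr": [0,0,0],"fingers": 0},{"delta_pos": [0,0,-12],"dr": [0,0,0],"fingers": 0},{"delta_pos": [0,0,-17],"dr": [0,0,0],"fingers": 0}])

```text
time: 22.38
tool_pos: [0.5226, -0.1949, 0.1934]
tool_rot: [3.141, 0.0, 1.743]
contact_force: [1.1, -0.4, 0.4]
opening: 0.0457
grip_force: 0.0
```

Emit:
step_arm(increments=[{"delta_pos": [5,0,-2],"dr": [0,0,0],"fingers": 0},{"delta_pos": [10,0,-4],"dr": [0,0,0],"fingers": 0},{"delta_pos": [15,0,-6],"dr": [0,0,0],"fingers": 0},{"delta_pos": [20,0,-6],"dr": [0,0,0],"fingers": 0},{"delta_pos": [25,0,-6],"dr": [0,0,0],"fingers": 0}])

```text
time: 23.0
tool_pos: [0.4794, 0.0527, 0.2523]
tool_rot: [3.14, 0.0, 1.743]
contact_force: [1.4, 0.2, -0.6]
opening: 0.0457
grip_force: 0.0
```

Emit:
step_arm(increments=[{"delta_pos": [5,0,0],"dr": [0,0,0],"fingers": 0},{"delta_pos": [10,0,0],"dr": [0,0,0],"fingers": 0},{"delta_pos": [13,0,0],"dr": [0,0,0],"fingers": 0},{"delta_pos": [13,0,0],"dr": [0,0,0],"fingers": 0},{"delta_pos": [13,0,0],"dr": [0,0,0],"fingers": 0}])

```text
time: 23.62
tool_pos: [0.4576, 0.1787, 0.2515]
tool_rot: [3.141, 0.0, 1.744]
contact_force: [0.8, 0.4, 0.0]
opening: 0.0459
grip_force: 0.0
```

```bash
python3 - <<'E'
from h import *
t=viewer.read_camera('top')[:,:,::-1]; s=viewer.read_camera('scene')[:,:,::-1]
cv2.imwrite('pics/top9.png',t)
c=np.zeros((600,800,3),np.uint8)
c[:360,:540]=cv2.resize(t[130:250,250:430],None,fx=3,fy=3,interpolation=2); c[360:,:320]=cv2.resize(s,(320,240)); c[360:,320:640]=cv2.resize(t,(320,240))
cv2.imwrite('pics/end.png',c)
p=viewer.camera_params('top'); g=cv2.cvtColor(t,6); m=np.zeros_like(g); m[150:235,275:400]=(g[150:235,275:400]>90)
m=cv2.morphologyEx(m,cv2.MORPH_OPEN,np.ones((3,3))); cs,_=cv2.findContours(m,0,1)
for k in cs:
    if cv2.contourArea(k)>1500:
        W=np.array([plane(p,q,0.009)[:2] for q in k[:,0]],np.float32); print(cv2.minAreaRect(W))
E
```

```text
((0.5221247673034668, -0.19716688990592957), (0.1130748838186264, 0.24326017498970032), 10.08599853515625)
```

View pics/end.png

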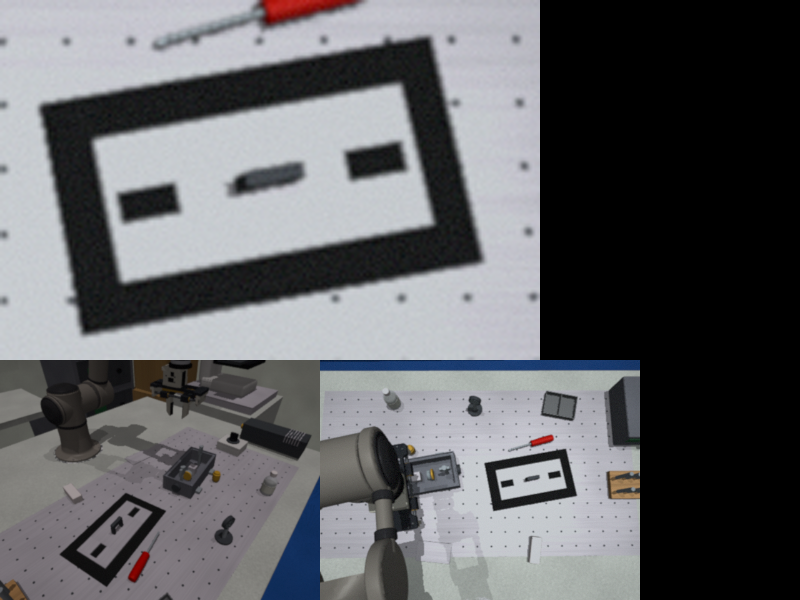

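The end picture shows the cover flat, centred and lengthwise on the mat, within 2 mm and 0.5 degrees. The arm is clear of everything.

```bash
python3 -c "
from cell import robot
print(robot.hand_in())"
```

```text
the job is handed in; nothing more can be done
None
```

The job is handed in at about 24 s: I turned both thumbscrews into line with their slots (left, then right), lifted the cover straight up, and laid it flat and lengthwise on the mat, within about 2 mm of centre by the top camera; no verdict came back.

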